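# Turn the counter lamp up to its marked setting

## Task

The counter lamp is set too low: roll the knurled dimmer wheel in its base up to its eighth click from off, where the orange bar on the rim stands at the white pointer lines, and leave it resting in that click. Use a light fingertip on the wheel's edge, reaching in under the shade, and leave the lamp and the things around it standing where they are.

Things in the scene. Friction and masses are not known exactly. Their poses are not given: they have to be found in the camera images.
- lamp: Loose cordless lamp, about 2.2 kg, sage green: base block 170 mm (x) by 190 mm (y), deck 46 mm above the counter. Origin on the counter under the base's centre; x points away from the robot at zero yaw, y left, z up. Pushed sideways with some 8 to 15 N it slides.
- shade_under (a point): Centre of the flat underside of the lamp's conical shade, 270 mm above the lamp's origin; radius 90 mm there, narrowing to 48 mm at the top, 134 mm higher with its finial. A brass stem 14 mm thick carries it from the base's centre.
- wheel_top (a point): Highest point of the dimmer wheel's rim, mid-width, fixed to the lamp at (-25, -45, 67) mm in its frame, axes as the lamp's. The white pointer lines stand on either side of it. It is 203 mm below the shade, which leaves no room for a vertical tool: lean the tool 30 to 45 degrees, reaching in from the lamp's front (-x) side.
- wheel_axle (a point): Centre of the dimmer wheel, 32 mm below wheel_top. The wheel stands upright in the base, radius 32 mm, 24 mm wide, axle along the lamp's y. Two black cheeks (each 66 mm along x, 10 mm thick, 1.5 mm beside the wheel, top 59 mm above the counter) leave only the top 8 mm of the black knurled wheel proud.
- orange_bar (a point): The orange bar across the wheel's rim, on its surface at mid-width; it turns with the wheel and stays hidden in the base until about 3 clicks from the pointer, coming up from the far (+x) side. It must end at wheel_top. Every click has a pale rib.
- dimmer (a joint): Turn of the wheel, rad: 0 off, 3.142 full. A click is 15 degrees (0.262 rad, 8.4 mm along the rim). Orange bar at the pointer: click 8, 2.094. Grows as the wheel's top rolls to the lamp's front (-x). Starts at click 0 to 4. Each click takes 2 to 3 N along the rim, by friction only: press down some 6 to 12 N. Let go between clicks, it snaps to the nearest.
- orange_bowl: Bystander: loose orange plastic bowl, 140 mm wide, 60 mm high, origin under its centre.
- spice_jar: Bystander: loose amber glass spice jar, 54 mm wide, 105 mm high, origin under its centre.
- pot_lid: Bystander: loose clay pot lid with a knob, 156 mm wide, 60 mm high, origin under its centre.

How it is judged:
By the outcome, as a careful person would: the job done as asked, in the order asked, and still so for the second after the job is handed in, with the robot touching nothing.
It also fails if it takes over 72 s, if anything falls off the work surface, if the arm or the gripper's body presses on something with over 40 N, if the wrist force passes 120 N, or if a joint passes its speed limit or range.

## Robot

A 6-joint arm with a two-finger parallel gripper is mounted at the origin on the work surface. World frame = base frame: x ahead of the robot, y to its left, z up, the work surface at z = 0. Lengths are in m, angles in rad, forces in N, time in s.
With the tool pointing down it reaches from about 0.375 to 0.9 m from the base axis. Payload 3.1 kg.
Tool frame: the origin (TCP) lies on the front face of the gripper's body, between the roots of the fingers; the fingertips stand 73 mm ahead of it and the grasp point (between the pads) lies 54 mm ahead of it (manip.finger_overhang is the distance from the TCP to the fingertips, in m); z points along the fingers, y is the direction in which the jaws open and shut (so a half turn about z gives the same grasp; the last joint's range is limited). The gripper opens to 85 mm and grips with 20 to 120 N. Pads are 22 mm wide; open, the fingers measure 114 mm over their backs; the gripper's body (76 mm by 85 mm) begins 54 mm behind the grasp point. The pads swing forward as they close: fully open they stand 13 mm farther back than shut.
Start: joints at [1.143, 0.527, 1.433, -0, 1.181, -0.178], TCP at [0.154, 0.606, 0.304] pointing down, gripper open.
Joint ranges: [-3.08, 3.08], [-0.75, 2.2], [0.22, 2.44], [-1.43, 4.57], [0, 2.65], [-2.85, 2.85]. Speed limits (rad/s): [2.79, 2.79, 3.14, 3.14, 3.14, 3.14].

## Interface

Orientations are given as a unit quaternion [x, y, z, w].
In Python, from station import manip gives the robot as it stands.
- The arm moves only by the tool apply_moves, never from a script. Its argument "increments" is a list that holds one entry, the list of rows, each a list of 4 numbers: the shift along the tool's x, y, z in m, then the turn about the tool's z in degrees. In form: [[[dx, dy, dz, spin], ...]]. A call has 1 to 5 rows; each row shifts and turns the pose as measured when the row begins, along the tool's axes as they then stand; what a row does not reach is not made up. A row lasts 1/10 s, in which the tool goes at most 50 mm and 8.59 degrees, less where a joint would pass 70% of its speed; a pose out of reach is approached as far as the arm can. A call with a gripper value outside its range is refused whole. "fingers" is the opening, from 0 (shut) to 1 (fully open), set as the call begins (left out, the last holds). The fingers move at their own pace and stop on an object; "newtons" is the grip in N (left out, the last holds). Time passes only in rows, so rows that do not move let the fingers close. It gives the time, the measured TCP pose, the force and the opening at its end, in the units of the state.
- manip.sense(): the state, without advancing time (a new reading comes with each control period).
- manip.snapshot(name): name is "scene" or "side" or "wrist"; returns (picture, depth): 480x640x3 uint8, red, green, blue; 480x640 float32, m along the optical axis (not along the pixel's ray), 0 where there is no reading.
- manip.camera_model(name): a dict with "mtx" (3x3 intrinsics, pixels), "R" (3x3) and "t" (3): a world point X has camera coordinates R X + t; the wrist camera has in their place "mount" (4x4, takes a point from camera to tool coordinates, whose origin is the TCP and whose axes are the flange's). Camera axes: x right, y down, z forward; pixel columns grow to the right and rows downward; lengths in m; the calibration is good to about 2 mm. The wrist camera is an equidistant fisheye: a pixel r from the principal point sees the ray r / f radians off the axis. A picture is of the moment at which its call begins: read the wrist's pose just before it. camera_model takes no time and is no camera call.
- manip.sign_off(): hands the job in, once; it reports no verdict.
The state is a dict: "t": time; "q": joint angles; "qd": joint speeds; "tau": joint torques, N m; "tcp_pos": TCP position; "tool_rot": TCP orientation; "force": force on the tool from outside, world axes, zero at the start; "ft_torque": the same for the moment, N m; "finger_gap": opening from 0.0 (shut) to 1.0 (fully open).
Only numpy, scipy, OpenCV 4.12 (cv2) and the standard library are available. Lean on these libraries where they do the work, as an engineer would, in place of code of your own. Each camera call takes 0.05 s, during which the arm holds its last target.

## Working session

There is one attempt and no reset: what is moved stays moved. The work goes in short steps, Python scripts to look and compute and a tool call to move; the robot and the scene stay as the last step left them, time stands still between calls to the robot, and variables do not carry over. Pictures are saved under pics/ and viewed, and the job is handed in when it is done.

Besides the shell and the picture viewer there is one more tool, called after "Emit:" as name(argument=value, ...), one argument or row to a line, values as JSON. apply_moves: Moves the arm, as the interface text tells. Its arguments: {"type":"object","properties":{"increments":{"type":"array","items":{"type":"array","items":{"type":"array","items":{"type":"number"}}}},"fingers":{"type":"number"},"newtons":{"type":"number"}},"required":["increments"]}

```bash
ls; mkdir -p pics
python3 - <<'E'
from station import manip
import cv2,numpy as np
print(manip.sense())
for n in("scene","side","wrist"):
    m=manip.camera_model(n);print(n,{k:np.round(v,4).tolist() if not isinstance(v,str) else v for k,v in m.items()})
    p,d=manip.snapshot(n);cv2.imwrite(f"pics/{n}0.png",p[...,::-1]);np.save(f"pics/{n}0.npy",d)
print(manip.finger_overhang)
E
```

```text
pics
{'t': 0.0, 'q': array([ 1.14249916e+00,  5.28511452e-01,  1.43395115e+00,  2.12541700e-05,
        1.18137199e+00, -1.78507445e-01]), 'qd': array([-0.00054275, -0.00020858, -0.0014505 , -0.00081177,  0.00077773,
       -0.00132812]), 'tau': array([-5.52702804e-04, -4.42354238e+01, -1.78024739e+01, -2.51744568e-04,
        8.22432776e-03, -2.32543350e-06]), 'tcp_pos': array([0.15422887, 0.60507802, 0.30289008]), 'tool_rot': array([ 1.24574349e-01,  9.92209643e-01, -1.06683183e-03, -3.44288173e-04]), 'force': array([-0.08505906,  0.12209304, -0.08196886]), 'ft_torque': array([-5.12779903e-05, -2.28313299e-02, -1.03188617e-03]), 'finger_gap': 1.0021696703633247}
scene {'mtx': [[539.24, 0.0, 332.4522], [0.0, 539.24, 239.9722], [0.0, 0.0, 1.0]], 'R': [[-0.5462, 0.8377, 0.0035], [0.6068, 0.3985, -0.6878], [-0.5775, -0.3735, -0.7259]], 't': [0.2952, -0.2737, 1.6811]}
side {'mtx': [[433.3221, 0.0, 319.8737], [0.0, 433.3221, 243.4103], [0.0, 0.0, 1.0]], 'R': [[0.9819, -0.1896, -0.0054], [-0.1032, -0.5101, -0.8539], [0.1591, 0.839, -0.5204]], 't': [-0.5953, 0.2547, 0.9138]}
wrist {'mtx': [[371.6483, 0.0, 320.0789], [0.0, 371.6483, 238.3742], [0.0, 0.0, 1.0]], 'mount': [[0.0003, -0.9643, -0.2648, 0.0666], [1.0, 0.0006, -0.001, 0.0002], [0.0011, -0.2648, 0.9643, -0.0693], [0.0, 0.0, 0.0, 1.0]]}
0.0726
```

View pics/scene0.png

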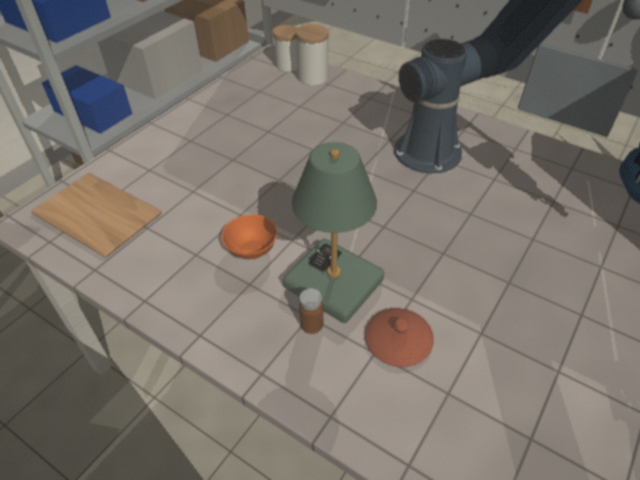

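View pics/side0.png

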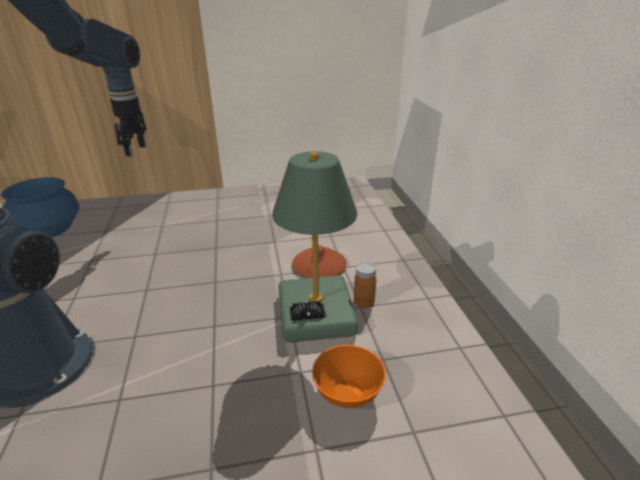

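View pics/wrist0.png

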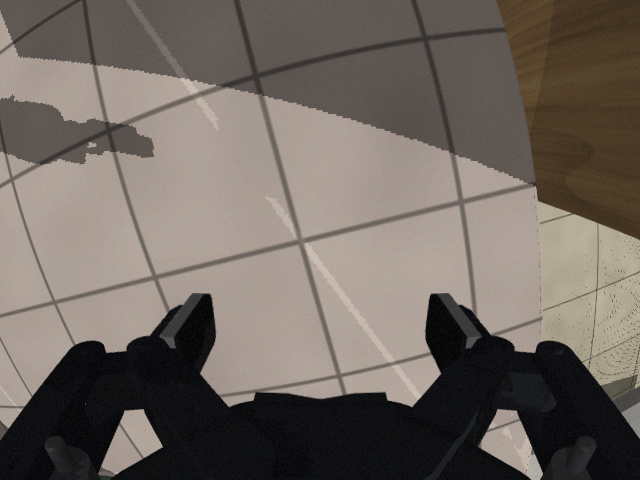

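```bash
cat > h.py <<'E'
from station import manip
import cv2,numpy as np
from scipy.spatial.transform import Rotation as Ro
def cloud(n,d):
    m=manip.camera_model(n);K,R,t=[np.array(m[k]) for k in("mtx","R","t")]
    v,u=np.mgrid[:480,:640]
    P=np.stack([(u-K[0,2])/K[0,0]*d,(v-K[1,2])/K[1,1]*d,d],-1)
    return (P-t)@R
def proj(n,X):
    m=manip.camera_model(n);K,R,t=[np.array(m[k]) for k in("mtx","R","t")]
    c=np.atleast_2d(X)@R.T+t; p=c@K.T; return p[:,:2]/p[:,2:]
E
python3 - <<'E'
from h import *
for n in("scene","side"):
    d=np.load(f"pics/{n}0.npy");p=cv2.imread(f"pics/{n}0.png").astype(int)
    X=cloud(n,d);b,g,r=p[...,0],p[...,1],p[...,2]
    gr=(d>0)&(g>r+8)
    z=X[...,2]
    deck=gr&(abs(z-.046)<.006)&(abs(X[...,0]-.6)<.4)
    Q=X[deck];print(n,deck.sum(),Q.mean(0),cv2.minAreaRect((Q[:,:2]*1000).astype(np.float32)),np.median(z[deck]))
    sh=gr&(z>.262)&(z<.41)
    S=X[sh]
    # cone fit: radius=.09-(z-.27)*k
    from scipy.optimize import least_squares
    f=lambda c:np.hypot(S[:,0]-c[0],S[:,1]-c[1])-(.09-(S[:,2]-.27)*c[2])
    s=least_squares(f,[Q[:,0].mean(),Q[:,1].mean(),.4],loss='soft_l1',f_scale=.004);print(' shade',sh.sum(),s.x,np.std(f(s.x)))
    blk=(d>0)&(p.max(-1)<60)&(z>.045)&(z<.08)&(np.hypot(X[...,0]-Q[:,0].mean(),X[...,1]-Q[:,1].mean())<.12)
    print(' black',blk.sum(),X[blk].mean(0) , X[blk][:,2].max())
    vv,uu=np.where(deck|blk)
    c=p[vv.min()-20:vv.max()+20,uu.min()-20:uu.max()+20].astype(np.uint8)
    cv2.imwrite(f"pics/{n}_c.png",cv2.resize(c,None,fx=5,fy=5,interpolation=2)) ;print(uu.min()-20,vv.min()-20,c.shape)
    for nm,m in(("bowl",(r>150)&(g<120)&(b<80)),("red",(r>g+50)&(b>30)&(r<150))):
        m=m&(d>0)&(z>.005)&(z<.13)&(abs(X[...,0]-.6)<.4);
        if m.sum(): print(nm,m.sum(),X[m].min(0),X[m].max(0))
E
```

```text
scene 2981 [0.61623729 0.06213416 0.04646484] ((606.335693359375, 46.236427307128906), (183.71444702148438, 162.5009765625), 86.68660736083984) 0.046547176040336403
 shade 5504 [0.60294758 0.04262743 0.3714774 ] 0.39075670025087084
 black 187 [0.59240498 0.00172406 0.05656625] 0.07156182445893841
265 220 (115, 137, 3)
bowl 2044 [ 0.55417681 -0.26471712  0.00501777] [0.71466434 0.32230753 0.06417737]
red 1088 [ 0.55620395 -0.24902656  0.00559538] [0.7245362  0.32361129 0.06565355]
side 2672 [0.60542258 0.02953321 0.04608259] ((603.3209228515625, 37.86145782470703), (187.4975128173828, 165.02796936035156), 87.12356567382812) 0.046324765892346784
 shade 5271 [0.60213465 0.04058628 0.37325616] 0.11589154924633871
 black 456 [ 0.57490019 -0.01055362  0.05692474] 0.06952035022231269
259 256 (95, 117, 3)
bowl 2206 [ 0.55569978 -0.269251    0.00500824] [0.71914193 0.29975497 0.06350405]
red 631 [ 0.55674049 -0.26658626  0.00762733] [0.72415016 0.28990708 0.06250487]
```

Run:
```python
from h import *
yaw=np.radians(-3.1);o=np.array([.602,.0415,0])
Rz=Ro.from_euler('z',yaw).as_matrix()
L=np.array([[-85,-95,46],[85,-95,46],[85,95,46],[-85,95,46],[-25,-45,67],[0,0,46]])/1000.
W=L@Rz.T+o;print(W[4])
for n in("scene","side"):
    p=cv2.imread(f"pics/{n}0.png");q=proj(n,W);x0,y0=q.min(0).astype(int)-15;x1,y1=q.max(0).astype(int)+15
    s=6 if n=="side" else 5
    c=cv2.resize(p[y0:y1,x0:x1],None,fx=s,fy=s,interpolation=2)
    for a in q: cv2.circle(c,tuple(int(v) for v in (a-[x0,y0]+.5)*s),2,(0,0,255),-1)
    cv2.imwrite(f"pics/{n}_d.png",c);print(c.shape)
```

```text
[ 0.57460304 -0.00208218  0.067     ]
(555, 680, 3)
(522, 672, 3)
```

View pics/scene_d.png

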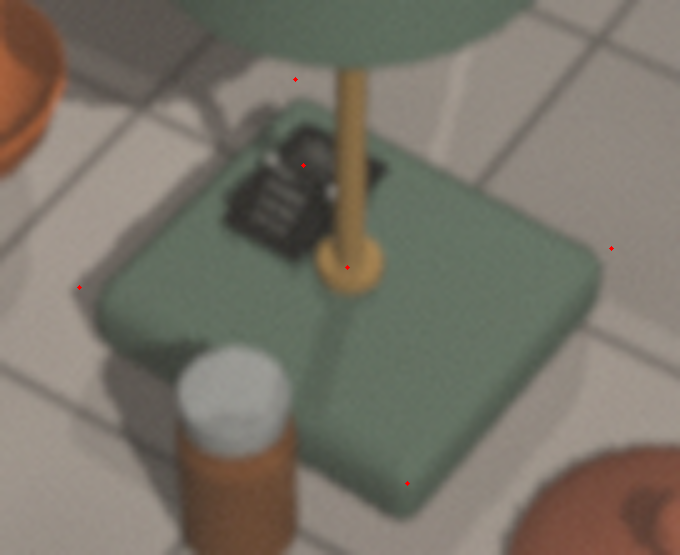

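View pics/side_d.png

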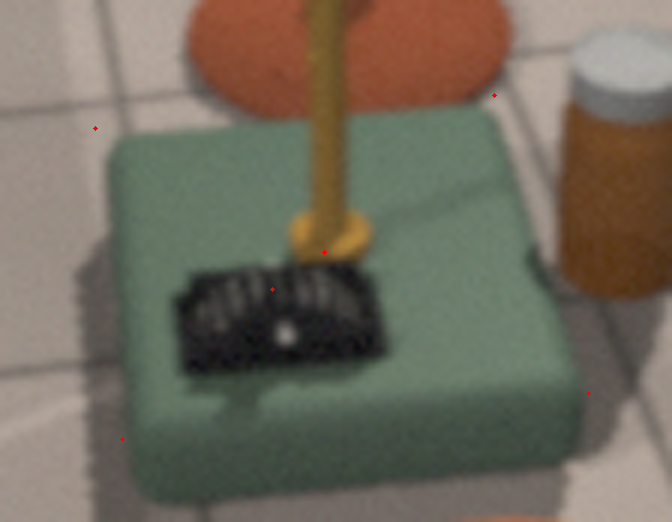

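Emit:
apply_moves(
  increments=[
    [[-0.029,-0.037,-0.011,0],[-0.029,-0.037,-0.011,0],[-0.029,-0.037,-0.011,0],[-0.029,-0.037,-0.011,0],[-0.029,-0.037,-0.011,0]],
  ],
  fingers=0,
  newtons=40,
)

```text
t: 0.65
tcp_pos: [0.2496, 0.3877, 0.3554]
tool_rot: [0.12, 0.993, -0.002, -0.001]
force: [1.4, -0.5, -0.0]
finger_gap: 0.145
```

Emit:
apply_moves(
  increments=[
    [[-0.029,-0.037,-0.011,0],[-0.029,-0.037,-0.011,0],[-0.029,-0.037,-0.011,0],[-0.029,-0.037,-0.011,0],[-0.029,-0.037,-0.011,0]],
  ],
)

```text
t: 1.15
tcp_pos: [0.3476, 0.165, 0.413]
tool_rot: [0.118, 0.993, -0.002, -0.001]
force: [2.0, 0.2, -0.4]
finger_gap: -0.001
```

```bash
cat > s.py <<'E'
from h import *
s=manip.sense();R=Ro.from_quat(s['tool_rot']).as_matrix()
print('t',round(s['t'],2),'q',np.round(s['q'],3),'tcp',np.round(s['tcp_pos'],4),'gap',round(s['finger_gap'],3),'F',np.round(s['force'],1))
z=R[:,2];print('x',np.round(R[:,0],3),'y',np.round(R[:,1],3),'z',np.round(z,3),'lean',round(np.degrees(np.arctan2(np.hypot(z[0],z[1]),-z[2])),2),'tip',np.round(s['tcp_pos']+.0726*z,4))
E
python3 s.py
```

```text
t 1.15 q [ 0.153  0.049  1.821 -0.004  1.275 -1.18 ] tcp [0.3476 0.165  0.413 ] gap -0.001 F [ 2.   0.2 -0.4]
x [-0.972  0.234  0.001] y [ 0.234  0.972 -0.005] z [-0.002 -0.005 -1.   ] lean 0.3 tip [0.3474 0.1647 0.3404]
```

Emit:
apply_moves(
  increments=[
    [[-0.03,-0.02,-0.03,0],[-0.03,-0.02,-0.03,0],[-0.03,-0.02,-0.03,0],[0,0,-0.04,-5],[0,0,-0.04,-5]],
  ],
)

```text
t: 1.65
tcp_pos: [0.4229, 0.0763, 0.5838]
tool_rot: [0.034, 0.999, -0.003, -0.008]
force: [1.3, 0.8, 0.1]
finger_gap: 0.0
```

```bash
python3 s.py
```

```text
t 1.65 q [-0.079  0.025  1.396 -0.007  1.736 -1.583] tcp [0.4229 0.0763 0.5838] gap 0.0 F [1.3 0.8 0.1]
x [-0.998  0.068  0.015] y [ 0.068  0.998 -0.007] z [-0.015 -0.006 -1.   ] lean 0.94 tip [0.4218 0.0759 0.5112]
```

Emit:
apply_moves(
  increments=[
    [[0,0,-0.05,0],[0,0,-0.05,0],[0,0,-0.05,0],[0,0,-0.05,0],[0,0,-0.05,0]],
  ],
)

```text
t: 2.15
tcp_pos: [0.4247, 0.0768, 0.8348]
tool_rot: [0.035, 0.999, -0.003, -0.01]
force: [1.4, -1.1, 0.6]
finger_gap: 0.001
```

```bash
python3 s.py
```

```text
t 2.15 q [-0.078  0.113  0.661 -0.01   2.387 -1.586] tcp [0.4247 0.0768 0.8348] gap 0.001 F [ 1.4 -1.1  0.6]
x [-0.997  0.069  0.02 ] y [ 0.069  0.998 -0.007] z [-0.02  -0.005 -1.   ] lean 1.19 tip [0.4233 0.0764 0.7622]
```

Emit:
apply_moves(
  increments=[
    [[0,0,-0.04,0],[0,0,-0.04,0],[0,0,-0.04,0]],
  ],
)

```text
t: 2.45
tcp_pos: [0.4171, 0.0757, 0.9226]
tool_rot: [0.035, 0.999, -0.003, 0.014]
force: [-0.1, -0.6, 0.0]
finger_gap: 0.0
```

```bash
python3 s.py
```

```text
t 2.45 q [-0.082  0.213  0.256 -0.012  2.645 -1.594] tcp [0.4171 0.0757 0.9226] gap 0.0 F [-0.1 -0.6  0. ]
x [-0.997  0.069 -0.027] y [ 0.069  0.998 -0.006] z [ 0.027 -0.008 -1.   ] lean 1.6 tip [0.419  0.0751 0.85  ]
```

Emit:
apply_moves(
  increments=[
    [[0,0,-0.04,0],[0,0,-0.04,0]],
  ],
)

```text
t: 2.65
tcp_pos: [0.398, 0.0737, 0.9394]
tool_rot: [0.035, 0.999, -0.003, 0.037]
force: [-0.4, 0.5, 0.7]
finger_gap: 0.004
```

```bash
python3 s.py
```

```text
t 2.65 q [-0.093  0.186  0.236 -0.005  2.647 -1.599] tcp [0.398  0.0737 0.9394] gap 0.004 F [-0.4  0.5  0.7]
x [-0.995  0.069 -0.074] y [ 0.069  0.998 -0.004] z [ 0.073 -0.009 -0.997] lean 4.22 tip [0.4033 0.073  0.867 ]
```

Emit:
apply_moves(
  increments=[
    [[0.03,0,-0.04,0],[0.03,0,-0.04,0]],
  ],
)

```text
t: 2.85
tcp_pos: [0.3263, 0.0768, 0.9567]
tool_rot: [0.035, 0.998, -0.004, 0.052]
force: [-1.6, 0.6, 1.4]
finger_gap: 0.003
```

```bash
python3 s.py
```

```text
t 2.85 q [-0.106  0.065  0.326  0.     2.647 -1.607] tcp [0.3263 0.0768 0.9567] gap 0.003 F [-1.6  0.6  1.4]
x [-0.992  0.069 -0.103] y [ 0.07   0.998 -0.004] z [ 0.103 -0.011 -0.995] lean 5.92 tip [0.3337 0.076  0.8844]
```

Emit:
apply_moves(
  increments=[
    [[0.01,0,-0.048,0],[0.01,0,-0.048,0],[0.01,0,-0.048,0],[0.01,0,-0.048,0]],
  ],
)

```text
t: 3.25
tcp_pos: [0.2412, 0.0853, 0.9888]
tool_rot: [0.035, 0.993, -0.008, 0.11]
force: [0.0, 0.2, 0.6]
finger_gap: -0.0
```

```bash
python3 s.py
```

```text
t 3.25 q [-1.080e-01 -5.800e-02  3.320e-01 -1.000e-03  2.647e+00 -1.610e+00] tcp [0.2412 0.0853 0.9888] gap -0.0 F [0.  0.2 0.6]
x [-0.973  0.068 -0.219] y [ 0.071  0.997 -0.009] z [ 0.218 -0.024 -0.976] lean 12.67 tip [0.257  0.0836 0.9179]
```

Emit:
apply_moves(
  increments=[
    [[0.01,0,-0.048,0],[0.01,0,-0.048,0],[0.01,0,-0.048,0],[0.01,0,-0.048,0],[0.01,0,-0.048,0]],
  ],
)

```text
t: 3.75
tcp_pos: [0.1313, 0.1148, 1.0214]
tool_rot: [0.039, 0.982, -0.02, 0.185]
force: [0.1, -0.4, -0.0]
finger_gap: -0.003
```

Emit:
apply_moves(
  increments=[
    [[0.01,0,-0.048,0],[0.01,0,-0.048,0],[0.01,0,-0.048,0],[0.01,0,-0.048,0],[0.01,0,-0.048,0]],
  ],
)

```text
t: 4.25
tcp_pos: [0.0268, 0.1185, 1.0338]
tool_rot: [0.039, 0.973, -0.017, 0.226]
force: [0.6, -0.7, -0.2]
finger_gap: -0.001
```

```bash
python3 s.py
```

```text
t 4.25 q [ 1.227 -0.103  0.219 -1.128  2.646 -1.366] tcp [0.0268 0.1185 1.0338] gap -0.001 F [ 0.6 -0.7 -0.2]
x [-0.895  0.068 -0.441] y [ 0.083  0.996 -0.015] z [ 0.438 -0.05  -0.897] lean 26.17 tip [0.0586 0.1149 0.9687]
```

Emit:
apply_moves(
  increments=[
    [[-0.02,0.002,0.025,0],[-0.02,0.002,0.025,0],[-0.02,0.002,0.025,0]],
  ],
)

```text
t: 4.55
tcp_pos: [0.0761, 0.1208, 1.0067]
tool_rot: [-0.011, 0.973, -0.004, 0.23]
force: [-0.6, 0.1, 0.2]
finger_gap: 0.002
```

```bash
python3 s.py
```

```text
t 4.55 q [ 0.658 -0.233  0.435 -0.485  2.505 -1.389] tcp [0.0761 0.1208 1.0067] gap 0.002 F [-0.6  0.1  0.2]
x [-0.894 -0.023 -0.448] y [-0.019  1.    -0.013] z [ 0.448 -0.003 -0.894] lean 26.65 tip [0.1087 0.1206 0.9419]
```

Emit:
apply_moves(
  increments=[
    [[-0.03,0,0.03,0],[-0.03,0,0.03,0],[-0.03,0,0.03,0],[-0.03,0,0.03,0],[-0.03,0,0.03,0]],
  ],
)

```text
t: 5.05
tcp_pos: [0.2525, 0.1226, 0.9481]
tool_rot: [-0.011, 0.972, -0.004, 0.236]
force: [-0.2, -0.3, 0.6]
finger_gap: -0.002
```

```bash
python3 s.py
```

```text
t 5.05 q [ 0.079 -0.206  0.677 -0.048  2.194 -1.553] tcp [0.2525 0.1226 0.9481] gap -0.002 F [-0.2 -0.3  0.6]
x [-0.888 -0.024 -0.459] y [-0.02   1.    -0.013] z [ 0.46  -0.003 -0.888] lean 27.36 tip [0.2859 0.1224 0.8836]
```

Emit:
apply_moves(
  increments=[
    [[-0.046,-0.005,-0.012,-1],[-0.046,-0.005,-0.012,-1],[-0.046,-0.005,-0.012,-1],[-0.046,-0.005,-0.012,0],[-0.046,-0.005,-0.012,0]],
  ],
)

```text
t: 5.55
tcp_pos: [0.4152, 0.0998, 0.9903]
tool_rot: [-0.039, 0.971, -0.007, 0.236]
force: [-0.3, 0.1, 0.6]
finger_gap: -0.003
```

```bash
python3 s.py
```

```text
t 5.55 q [-0.039  0.119  0.22   0.03   2.325 -1.664] tcp [0.4152 0.0998 0.9903] gap -0.003 F [-0.3  0.1  0.6]
x [-0.885 -0.079 -0.458] y [-0.072  0.997 -0.033] z [ 0.46   0.004 -0.888] lean 27.36 tip [0.4486 0.1001 0.9259]
```

Emit:
apply_moves(
  increments=[
    [[-0.046,0,-0.012,4],[-0.046,0,-0.012,3],[-0.046,0,-0.012,0]],
  ],
)

```text
t: 5.85
tcp_pos: [0.48, 0.091, 0.9788]
tool_rot: [0.021, 0.963, 0.013, 0.267]
force: [-0.3, -0.2, 1.0]
finger_gap: 0.003
```

```bash
python3 s.py
```

```text
t 5.85 q [-0.064  0.175  0.22   0.058  2.207 -1.543] tcp [0.48   0.091  0.9788] gap 0.003 F [-0.3 -0.2  1. ]
x [-0.857  0.048 -0.514] y [0.034 0.999 0.036] z [ 0.515  0.014 -0.857] lean 31.01 tip [0.5174 0.092  0.9166]
```

Emit:
apply_moves(
  increments=[
    [[-0.046,0,-0.014,1],[-0.046,0,-0.014,0],[-0.046,0,-0.014,0],[-0.046,0,-0.014,0]],
  ],
)

```text
t: 6.25
tcp_pos: [0.5386, 0.0683, 0.9763]
tool_rot: [0.027, 0.949, 0.023, 0.315]
force: [-0.4, 0.3, 0.7]
finger_gap: -0.002
```

```bash
python3 s.py
```

```text
t 6.25 q [-0.121  0.215  0.22   0.112  2.069 -1.549] tcp [0.5386 0.0683 0.9763] gap -0.002 F [-0.4  0.3  0.7]
x [-0.801  0.066 -0.596] y [0.038 0.997 0.06 ] z [ 0.598  0.026 -0.801] lean 36.77 tip [0.582  0.0702 0.9181]
```

```bash
cat > kin.py <<'E'
import numpy as np
from scipy.optimize import least_squares
D=[([1.1425,.5285,1.434,1.1814],[.1542,.6051,.3029]),([.153,.049,1.821,1.275],[.3476,.165,.413]),([-.079,.025,1.396,1.736],[.4229,.0763,.5838]),([-.078,.113,.661,2.387],[.4247,.0768,.8348]),([-.082,.213,.256,2.645],[.4171,.0757,.9226]),([-.108,-.058,.332,2.647],[.2412,.0853,.9888]),([.079,-.206,.677,2.194],[.2525,.1226,.9481]),([-.039,.119,.22,2.325],[.4152,.0998,.9903])]
def fk(q,p):
    a2,a3,d,h,off,b=p
    A=q[1];B=A+q[2];S=B+q[3]
    return np.array([a2*np.sin(A)+a3*np.sin(B)+d*np.sin(S)+b, h+a2*np.cos(A)+a3*np.cos(B)+d*np.cos(S)])
def res(p):
    o=[]
    for q,X in D:
        r=np.cos(q[0])*X[0]+np.sin(q[0])*X[1]; l=-np.sin(q[0])*X[0]+np.cos(q[0])*X[1]
        o+=list(fk(q,p)-[r,X[2]])+[l-p[4]]
    return np.array(o)
s=least_squares(res,[.4,.4,.2,.3,.11,0]);P=s.x
if __name__=="__main__":
    print(np.round(P,4),np.abs(s.fun).max())
    S=np.pi-np.radians(37)
    for x,z in((.36,.20),(.40,.2),(.42,.16),(.531,.138),(.45,.2),(.4,.4),(.45,.14)):
        r=np.sqrt(x*x-.11**2)
        f=lambda t:fk([0,t[0],t[1],S-t[0]-t[1]],P)-[r,z]
        u=least_squares(f,[.2,1.8]);print(x,z,np.round(u.x,3),'q5',round(S-u.x.sum(),3),np.abs(u.fun).max())
E
python3 kin.py
```

```text
[0.5168 0.4107 0.4029 0.4354 0.1099 0.0248] 0.07866833288190789
0.36 0.2 [1.064 3.237] q5 -1.805 2.090901896067976e-10
0.4 0.2 [0.283 2.924] q5 -0.712 1.479372180313021e-13
0.42 0.16 [1.899 3.359] q5 -2.761 5.7238630501998955e-11
0.531 0.138 [0.573 2.637] q5 -0.714 1.3840040224977201e-12
0.45 0.2 [0.282 2.798] q5 -0.584 4.779510121011299e-14
0.4 0.4 [-0.53  2.5 ] q5 0.526 1.8607337892717624e-12
0.45 0.14 [2.18  3.434] q5 -3.118 4.6999626412969064e-12
```

```bash
python3 - <<'E'
s=open('kin.py').read()
s=s.replace("a2,a3,d,h,off,b=p","a2,a3,d,h,off,b,c=p").replace("d*np.sin(S)+b,","d*np.sin(S)+b+c*np.cos(B),").replace("d*np.cos(S)])","d*np.cos(S)-c*np.sin(B)])").replace(".11,0])",".11,0,0])")
open('kin.py','w').write(s)
E
python3 kin.py; python3 -c "
from kin import *
print(np.round(s.fun.reshape(-1,3),3))"
```

```text
[ 0.5889  0.3915  0.2239  0.2732  0.1099 -0.      0.1142] 0.0075650515909418264
0.36 0.2 [0.556 2.556] q5 -0.616 6.943381980484276e-10
0.4 0.2 [0.52  2.443] q5 -0.467 2.8176627697718004e-12
0.42 0.16 [0.668 2.423] q5 -0.595 6.810524366684945e-11
0.531 0.138 [0.698 2.144] q5 -0.346 2.2765123119938835e-13
0.45 0.2 [0.513 2.314] q5 -0.331 5.859202012459264e-14
0.4 0.4 [-0.077  2.126] q5 0.447 4.93050045236032e-13
0.45 0.14 [0.715 2.351] q5 -0.571 4.5240144963543116e-10
[[ 0.     0.     0.001]
 [-0.     0.     0.   ]
 [-0.    -0.    -0.   ]
 [-0.    -0.    -0.   ]
 [-0.     0.    -0.   ]
 [ 0.    -0.     0.001]
 [ 0.    -0.    -0.008]
 [-0.     0.     0.006]]
```

Emit:
apply_moves(
  increments=[
    [[0.02,0,0.02,8.5],[0,0,0,8.5],[0,0,0,8.5],[0,0,0,8.5],[0,0,0,8.5]],
  ],
)

```text
t: 6.75
tcp_pos: [0.5383, 0.072, 0.9344]
tool_rot: [0.375, 0.876, 0.132, 0.272]
force: [0.7, -0.4, 1.0]
finger_gap: 0.002
```

Emit:
apply_moves(
  increments=[
    [[0,0,0,8.5],[0,0,0,8.5],[0,0,0,8.5],[0,0,0,8.5],[0,0,0,8.5]],
  ],
)

```text
t: 7.25
tcp_pos: [0.536, 0.0759, 0.9331]
tool_rot: [0.67, 0.679, 0.221, 0.203]
force: [0.0, -0.3, 0.2]
finger_gap: 0.002
```

Emit:
apply_moves(
  increments=[
    [[0,0,0,8.5],[0,0,0,8.5],[0,0,0,8.5],[0,0,0,8.5],[0,0,0,8.5]],
  ],
)

```text
t: 7.75
tcp_pos: [0.5335, 0.0798, 0.9323]
tool_rot: [0.873, 0.386, 0.279, 0.107]
force: [1.0, 0.4, 1.0]
finger_gap: -0.005
```

Emit:
apply_moves(
  increments=[
    [[0,0,0,8.5],[0,0,0,8.5],[0,0,0,8.5],[0,0,0,8.5],[0,0,0,8.5]],
  ],
)

```text
t: 8.25
tcp_pos: [0.5308, 0.0837, 0.9316]
tool_rot: [0.954, 0.04, 0.297, -0.003]
force: [-0.5, 0.8, 0.6]
finger_gap: 0.004
```

```bash
python3 s.py
```

```text
t 8.25 q [-0.085  0.139  0.459  0.084  1.944  1.456] tcp [0.5308 0.0837 0.9316] gap 0.004 F [-0.5  0.8  0.6]
x [0.821 0.075 0.567] y [ 0.078 -0.997  0.018] z [ 0.566  0.03  -0.824] lean 34.54 tip [0.5719 0.0858 0.8718]
```

Emit:
apply_moves(
  increments=[
    [[-0.033,0.004,0.029,0],[-0.033,0.004,0.029,0],[-0.033,0.004,0.029,0],[-0.033,0.004,0.029,0],[-0.033,0.004,0.029,0]],
  ],
)

```text
t: 8.75
tcp_pos: [0.4786, 0.0589, 0.7182]
tool_rot: [0.951, 0.042, 0.306, -0.002]
force: [1.1, -0.1, 0.1]
finger_gap: 0.0
```

Emit:
apply_moves(
  increments=[
    [[-0.033,0.004,0.029,0],[-0.033,0.004,0.029,0],[-0.033,0.004,0.029,0],[-0.033,0.004,0.029,0]],
  ],
)

```text
t: 9.15
tcp_pos: [0.4341, 0.0383, 0.5396]
tool_rot: [0.951, 0.045, 0.306, -0.001]
force: [0.2, -0.4, -0.5]
finger_gap: -0.005
```

```bash
python3 s.py
```

```text
t 9.15 q [-0.268 -0.174  1.789  0.228  0.942  1.128] tcp [0.4341 0.0383 0.5396] gap -0.005 F [ 0.2 -0.4 -0.5]
x [0.809 0.086 0.581] y [ 0.087 -0.996  0.026] z [ 0.581  0.03  -0.813] lean 35.59 tip [0.4763 0.0405 0.4806]
```

Emit:
apply_moves(
  increments=[
    [[-0.021,0.002,0.022,0],[-0.021,0.002,0.022,0],[-0.021,0.002,0.022,0],[-0.021,0.002,0.022,0]],
  ],
)

```text
t: 9.55
tcp_pos: [0.4108, 0.0287, 0.4118]
tool_rot: [0.952, 0.049, 0.303, -0.001]
force: [0.8, -0.4, -0.3]
finger_gap: -0.001
```

```bash
python3 s.py
```

```text
t 9.55 q [-0.327 -0.085  2.08   0.389  0.602  0.881] tcp [0.4108 0.0287 0.4118] gap -0.001 F [ 0.8 -0.4 -0.3]
x [0.812 0.092 0.576] y [ 0.093 -0.995  0.028] z [ 0.576  0.031 -0.817] lean 35.24 tip [0.4526 0.031  0.3525]
```

Emit:
apply_moves(
  increments=[
    [[-0.012,0.004,0.021,0],[-0.012,0.004,0.021,0],[-0.012,0.004,0.021,0],[-0.012,0.004,0.021,0]],
  ],
)

```text
t: 9.95
tcp_pos: [0.4173, 0.0143, 0.3128]
tool_rot: [0.952, 0.053, 0.301, -0.001]
force: [0.3, 1.2, 0.1]
finger_gap: -0.002
```

```bash
python3 s.py
```

```text
t 9.95 q [-0.371  0.131  2.243  0.89   0.312  0.294] tcp [0.4173 0.0143 0.3128] gap -0.002 F [0.3 1.2 0.1]
x [0.813 0.101 0.574] y [ 0.101 -0.994  0.031] z [ 0.573  0.033 -0.819] lean 35.06 tip [0.459  0.0167 0.2534]
```

Emit:
apply_moves(
  increments=[
    [[-0.012,0.004,0.021,0],[-0.012,0.004,0.021,0],[-0.012,0.004,0.021,0]],
  ],
)

```text
t: 10.25
tcp_pos: [0.4234, 0.01, 0.2689]
tool_rot: [0.951, 0.057, 0.303, -0.007]
force: [0.7, 0.9, -0.1]
finger_gap: -0.002
```

```bash
python3 s.py
```

```text
t 10.25 q [-0.389  0.264  2.298  1.509  0.266 -0.367] tcp [0.4234 0.01   0.2689] gap -0.002 F [ 0.7  0.9 -0.1]
x [0.809 0.104 0.578] y [ 0.112 -0.993  0.022] z [ 0.576  0.047 -0.816] lean 35.33 tip [0.4653 0.0135 0.2096]
```

Emit:
apply_moves(
  increments=[
    [[-0.007,0.003,0.015,0],[-0.007,0.003,0.015,0],[-0.007,0.003,0.015,0],[-0.007,0.003,0.015,0],[-0.007,0.003,0.015,0]],
  ],
)

```text
t: 10.75
tcp_pos: [0.4401, -0.0015, 0.1904]
tool_rot: [0.95, 0.062, 0.305, -0.006]
force: [0.9, -0.3, -0.5]
finger_gap: 0.003
```

```bash
python3 s.py;  python3 - <<'E'
from h import *
p,d=manip.snapshot("side");cv2.imwrite("pics/side1.png",p[...,::-1]);np.save("pics/side1.npy",d)
E
```

```text
t 10.75 q [-0.406  0.533  2.346  2.369  0.405 -1.297] tcp [ 0.4401 -0.0015  0.1904] gap 0.003 F [ 0.9 -0.3 -0.5]
x [0.807 0.115 0.58 ] y [ 0.123 -0.992  0.026] z [ 0.578  0.05  -0.814] lean 35.48 tip [0.4821 0.0022 0.1312]
```

View pics/side1.png

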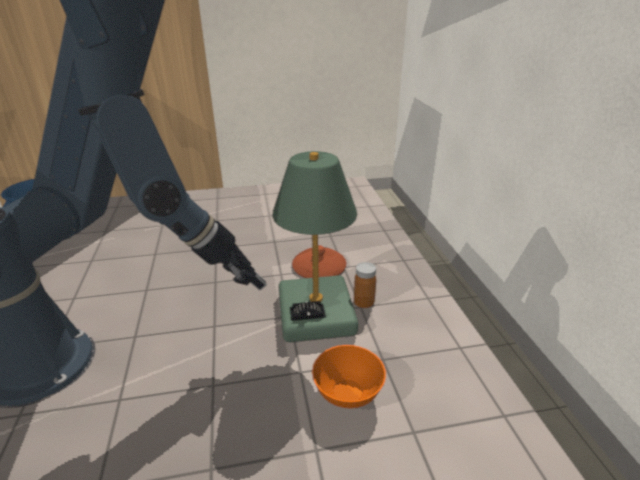

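Emit:
apply_moves(
  increments=[
    [[0,0,0,8.5],[0,0,0,8.5],[0,0,0,8.5],[0,0,0,8.5],[0,0,0,8.5]],
  ],
)

```text
t: 11.3
tcp_pos: [0.4404, 0.0012, 0.1885]
tool_rot: [0.908, -0.291, 0.277, -0.12]
force: [-0.5, -0.5, -0.8]
finger_gap: -0.004
```

Emit:
apply_moves(
  increments=[
    [[0,0,0,8.5],[0,0,0,8.5],[0,0,0,8.5],[0,0,0,8.5],[0,0,0,8.5]],
  ],
)

```text
t: 11.8
tcp_pos: [0.4407, 0.0048, 0.1915]
tool_rot: [0.738, -0.603, 0.214, -0.215]
force: [-0.5, 0.3, -0.0]
finger_gap: 0.001
```

Emit:
apply_moves(
  increments=[
    [[0,0,0,8.5],[0,0,0,8.5],[0,0,0,8.5],[0,0,0,8.5],[0,0,0,8.5]],
  ],
)

```text
t: 12.3
tcp_pos: [0.441, 0.0083, 0.1947]
tool_rot: [-0.466, 0.83, -0.119, 0.281]
force: [0.1, -0.2, 1.0]
finger_gap: 0.002
```

Emit:
apply_moves(
  increments=[
    [[0,0,0,8.5],[0,0,0,8.5],[0,0,0,8.5],[0,0,0,8.5],[0,0,0,8.5]],
  ],
)

```text
t: 12.8
tcp_pos: [0.4411, 0.0118, 0.1979]
tool_rot: [-0.13, 0.943, -0.006, 0.306]
force: [0.3, 0.3, -0.7]
finger_gap: 0.001
```

```bash
python3 s.py
```

```text
t 12.8 q [-0.376  0.508  2.338  2.315  0.386  1.79 ] tcp [0.4411 0.0118 0.1979] gap 0.001 F [ 0.3  0.3 -0.7]
x [-0.778 -0.249 -0.576] y [-0.242  0.966 -0.091] z [ 0.579  0.069 -0.812] lean 35.69 tip [0.4832 0.0168 0.1389]
```

Emit:
apply_moves(
  increments=[
    [[0,0,0,5],[0,0,0,5]],
  ],
)

```text
t: 13.0
tcp_pos: [0.4412, 0.0132, 0.1992]
tool_rot: [-0.045, 0.951, 0.022, 0.306]
force: [-0.1, 0.8, -0.7]
finger_gap: 0.004
```

```bash
cat > go.py <<'E'
import sys
from h import *
s=manip.sense();R=Ro.from_quat(s['tool_rot']).as_matrix()
off=.0726*R[:,2]+.011*R[:,0]
P=s['tcp_pos']+off
print('P',np.round(P,4),'tcp',np.round(s['tcp_pos'],4),'F',np.round(s['force'],1),'t',s['t'])
if len(sys.argv)>3:
    d=np.array([float(a) for a in sys.argv[1:4]])-P
    print('world d',np.round(d,4),'tool d',np.round(R.T@d,4))
print('unit world x->tool',np.round(R.T@[1,0,0],3),'z->',np.round(R.T@[0,0,1],3),'y->',np.round(R.T@[0,1,0],3))
E
python3 s.py; python3 go.py .55 -.002 .1
```

```text
t 13.0 q [-0.373  0.504  2.338  2.309  0.384  1.979] tcp [0.4412 0.0132 0.1992] gap 0.004 F [-0.1  0.8 -0.7]
x [-0.808 -0.073 -0.584] y [-0.1    0.995  0.015] z [ 0.58   0.07  -0.811] lean 35.76 tip [0.4833 0.0183 0.1403]
P [0.4744 0.0175 0.1339] tcp [0.4412 0.0132 0.1992] F [-0.1  0.8 -0.7] t 13.0
world d [ 0.0756 -0.0195 -0.0339] tool d [-0.0399 -0.0275  0.07  ]
unit world x->tool [-0.808 -0.1    0.58 ] z-> [-0.584  0.015 -0.811] y-> [-0.073  0.995  0.07 ]
```

Emit:
apply_moves(
  increments=[
    [[-0.008,-0.0055,0.014,0],[-0.008,-0.0055,0.014,0],[-0.008,-0.0055,0.014,0],[-0.008,-0.0055,0.014,0],[-0.008,-0.0055,0.014,0]],
  ],
)

```text
t: 13.5
tcp_pos: [0.5169, -0.002, 0.168]
tool_rot: [-0.049, 0.95, 0.023, 0.306]
force: [-0.2, -0.7, 0.3]
finger_gap: 0.001
```

```bash
python3 s.py;python3 go.py .582 -.002 .076
cat > look.py <<'E'
import sys
from h import *
k=sys.argv[1]
W=np.array([.575,-.002,.067])
ims=[]
for n in("side","scene"):
    p,d=manip.snapshot(n);cv2.imwrite(f"pics/{n}{k}.png",p[...,::-1]);np.save(f"pics/{n}{k}.npy",d)
    u,v=proj(n,W)[0].astype(int)
    c=p[v-30:v+30,u-40:u+40,::-1] if n=="side" else p[v-27:v+33,u-40:u+40,::-1]
    ims.append(cv2.resize(c,None,fx=5,fy=5,interpolation=2))
cv2.imwrite(f"pics/look{k}.png",np.hstack(ims))
E
python3 look.py 2
```

```text
t 13.5 q [-0.339  0.609  2.164  2.208  0.333  2.114] tcp [ 0.5169 -0.002   0.168 ] gap 0.001 F [-0.2 -0.7  0.3]
x [-0.808 -0.079 -0.584] y [-0.108  0.994  0.014] z [ 0.58   0.075 -0.811] lean 35.77 tip [0.5589 0.0034 0.1091]
P [0.5501 0.0025 0.1027] tcp [ 0.5169 -0.002   0.168 ] F [-0.2 -0.7  0.3] t 13.5
world d [ 0.0319 -0.0045 -0.0267] tool d [-0.0098 -0.0083  0.0398]
unit world x->tool [-0.808 -0.108  0.58 ] z-> [-0.584  0.014 -0.811] y-> [-0.079  0.994  0.075]
```

View pics/look2.png

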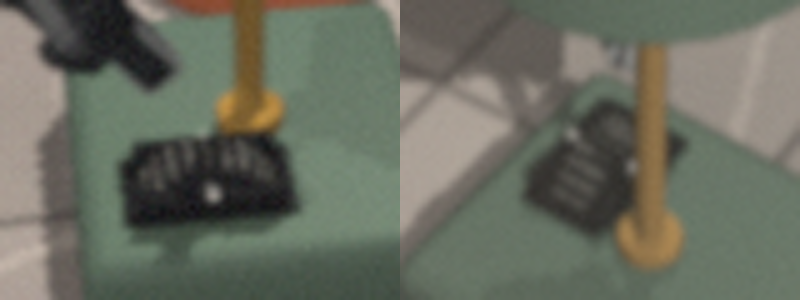

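View pics/side2.png

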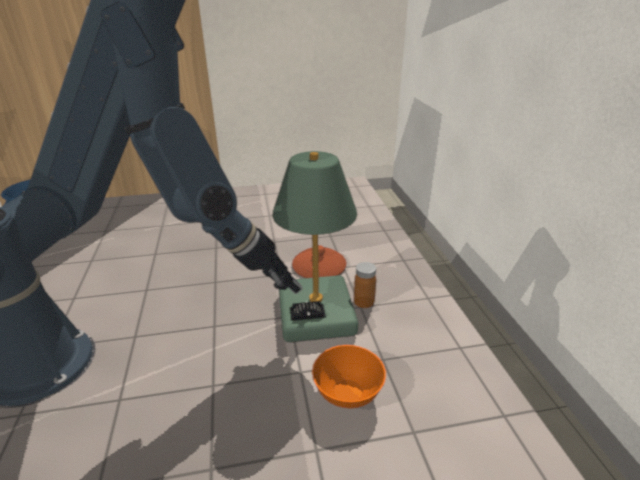

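Emit:
apply_moves(
  increments=[
    [[-0.0025,-0.002,0.01,0],[-0.0025,-0.002,0.01,0],[-0.0025,-0.002,0.01,0],[-0.002,-0.002,0.009,0]],
  ],
)

```text
t: 14.0
tcp_pos: [0.5491, -0.0053, 0.1416]
tool_rot: [-0.051, 0.95, 0.023, 0.307]
force: [-0.7, 0.1, -0.2]
finger_gap: 0.001
```

```bash
python3 s.py;python3 go.py .582 -.002 .076; python3 look.py 3
```

```text
t 14.0 q [-0.321  0.684  2.093  2.245  0.332  2.09 ] tcp [ 0.5491 -0.0053  0.1416] gap 0.001 F [-0.7  0.1 -0.2]
x [-0.807 -0.082 -0.585] y [-0.11   0.994  0.013] z [ 0.58   0.075 -0.811] lean 35.82 tip [5.912e-01 1.000e-04 8.280e-02]
P [ 0.5823 -0.0008  0.0763] tcp [ 0.5491 -0.0053  0.1416] F [-0.7  0.1 -0.2] t 14.0
world d [-0.0003 -0.0012 -0.0003] tool d [ 0.0006 -0.0012 -0.    ]
unit world x->tool [-0.807 -0.11   0.58 ] z-> [-0.585  0.013 -0.811] y-> [-0.082  0.994  0.075]
```

View pics/look3.png

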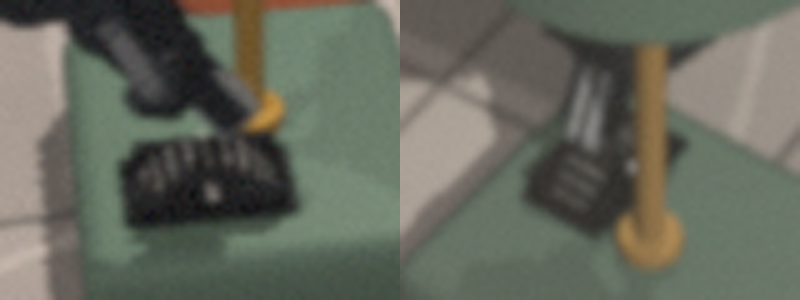

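Run:
```python
import cv2,numpy as np
p=cv2.imread('pics/side3.png')[130:330,220:400];cv2.imwrite('pics/s3c.png',cv2.resize(p,None,fx=3,fy=3,interpolation=2))
```

```text
(no output)
```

View pics/s3c.png

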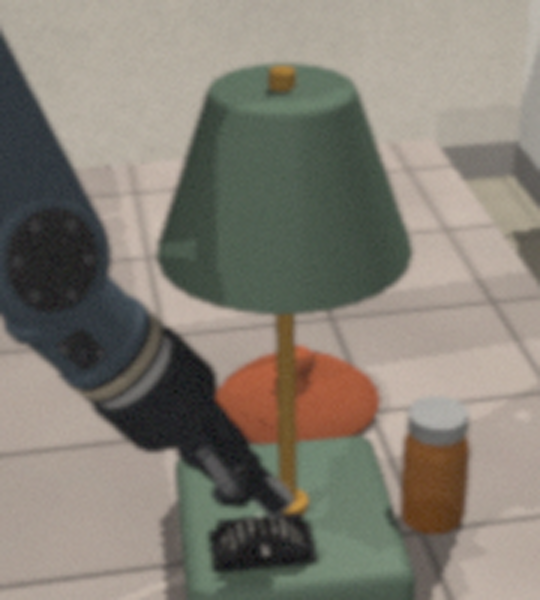

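Emit:
apply_moves(
  increments=[
    [[0.002,-0.001,0.003,0],[0.002,0,0.003,0]],
  ],
)

```text
t: 14.3
tcp_pos: [0.5496, -0.0065, 0.1336]
tool_rot: [-0.051, 0.95, 0.023, 0.307]
force: [0.0, -0.1, 0.7]
finger_gap: 0.001
```

```bash
python3 go.py .582 -.002 .066
```

```text
P [ 0.5829 -0.0019  0.0683] tcp [ 0.5496 -0.0065  0.1336] F [ 0.  -0.1  0.7] t 14.3
world d [-0.0009 -0.0001 -0.0023] tool d [ 0.0021 -0.      0.0014]
unit world x->tool [-0.807 -0.11   0.58 ] z-> [-0.585  0.013 -0.811] y-> [-0.082  0.994  0.075]
```

Emit:
apply_moves(
  increments=[
    [[0.0009,0,0.0012,0],[0,0,0,0]],
  ],
)

```text
t: 14.5
tcp_pos: [0.5488, -0.0064, 0.1313]
tool_rot: [-0.05, 0.951, 0.024, 0.306]
force: [-0.1, 0.1, -0.4]
finger_gap: 0.001
```

Emit:
apply_moves(
  increments=[
    [[0.0009,0,0.0012,0],[0,0,0,0]],
  ],
)

```text
t: 14.7
tcp_pos: [0.5486, -0.0064, 0.1299]
tool_rot: [-0.05, 0.951, 0.024, 0.306]
force: [-0.1, 0.2, -0.4]
finger_gap: -0.002
```

Emit:
apply_moves(
  increments=[
    [[0.0006,0,0.0008,0],[0,0,0,0]],
  ],
)

```text
t: 14.9
tcp_pos: [0.5489, -0.0064, 0.1297]
tool_rot: [-0.05, 0.95, 0.024, 0.307]
force: [-1.0, 0.3, 0.1]
finger_gap: 0.001
```

```bash
python3 go.py .582 -.002 .066
```

```text
P [ 0.5822 -0.0018  0.0644] tcp [ 0.5489 -0.0064  0.1297] F [-1.   0.3  0.1] t 14.9
world d [-0.0002 -0.0002  0.0016] tool d [-0.0007 -0.0001 -0.0014]
unit world x->tool [-0.807 -0.109  0.581] z-> [-0.585  0.014 -0.811] y-> [-0.081  0.994  0.075]
```

Emit:
apply_moves(
  increments=[
    [[0.0009,0,0.0012,0],[0,0,0,0]],
  ],
)

```text
t: 15.1
tcp_pos: [0.5497, -0.0065, 0.1293]
tool_rot: [-0.05, 0.95, 0.023, 0.309]
force: [-0.2, 0.8, -0.3]
finger_gap: 0.002
```

Emit:
apply_moves(
  increments=[
    [[0.0009,0,0.0012,0],[0,0,0,0]],
  ],
)

```text
t: 15.3
tcp_pos: [0.5507, -0.0065, 0.1289]
tool_rot: [-0.05, 0.949, 0.023, 0.311]
force: [-0.9, 0.2, 0.7]
finger_gap: -0.0
```

Emit:
apply_moves(
  increments=[
    [[0.0006,0,0.0008,0],[0,0,0,0]],
  ],
)

```text
t: 15.5
tcp_pos: [0.5513, -0.0065, 0.1285]
tool_rot: [-0.05, 0.949, 0.024, 0.312]
force: [-0.4, -0.1, 2.7]
finger_gap: -0.0
```

```bash
python3 go.py .582 -.002 .066
```

```text
P [ 0.5852 -0.0019  0.0636] tcp [ 0.5513 -0.0065  0.1285] F [-0.4 -0.1  2.7] t 15.5
world d [-0.0032 -0.0001  0.0024] tool d [ 0.0012  0.0003 -0.0039]
unit world x->tool [-0.8   -0.11   0.589] z-> [-0.594  0.013 -0.804] y-> [-0.08   0.994  0.076]
```

Emit:
apply_moves(
  increments=[
    [[0.0012,0,0.0016,0]],
  ],
)

```text
t: 15.6
tcp_pos: [0.5525, -0.0066, 0.1276]
tool_rot: [-0.05, 0.948, 0.024, 0.314]
force: [1.4, -1.5, 10.1]
finger_gap: -0.001
```

Emit:
apply_moves(
  increments=[
    [[0.0018,0,0.0024,0]],
  ],
)

```text
t: 15.7
tcp_pos: [0.5549, -0.0068, 0.1262]
tool_rot: [-0.05, 0.947, 0.024, 0.318]
force: [3.6, -0.3, 6.8]
finger_gap: -0.0
```

```bash
python3 go.py .582 -.002 .066
```

```text
P [ 0.5897 -0.0021  0.0617] tcp [ 0.5549 -0.0068  0.1262] F [ 3.6 -0.3  6.8] t 15.7
world d [-0.0077  0.0001  0.0043] tool d [ 0.0035  0.001  -0.0081]
unit world x->tool [-0.793 -0.11   0.599] z-> [-0.604  0.013 -0.797] y-> [-0.08   0.994  0.077]
```

```bash
python3 s.py; python3 look.py 4
```

```text
t 15.7 q [-0.324  0.73   2.093  2.363  0.384  1.965] tcp [ 0.5549 -0.0068  0.1262] gap -0.0 F [ 3.6 -0.3  6.8]
x [-0.793 -0.08  -0.604] y [-0.11   0.994  0.013] z [ 0.599  0.077 -0.797] lean 37.18 tip [ 0.5984 -0.0012  0.0683]
```

View pics/look4.png

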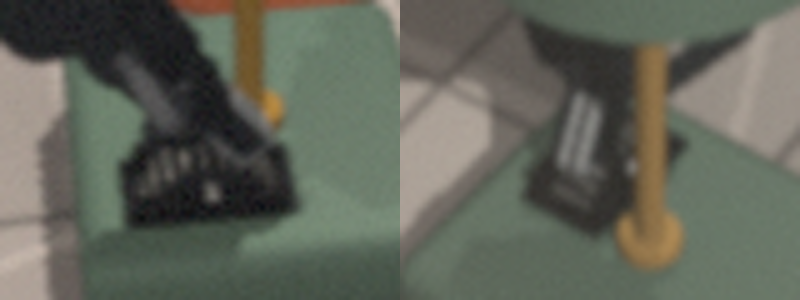

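Emit:
apply_moves(
  increments=[
    [[0.0048,0.0007,-0.0036,0]],
  ],
)

```text
t: 15.9
tcp_pos: [0.5519, -0.007, 0.127]
tool_rot: [-0.051, 0.945, 0.024, 0.321]
force: [2.8, 1.4, 5.8]
finger_gap: 0.005
```

Emit:
apply_moves(
  increments=[
    [[0.0048,0.0007,-0.0036,0]],
  ],
)

```text
t: 16.0
tcp_pos: [0.5473, -0.0069, 0.128]
tool_rot: [-0.051, 0.944, 0.024, 0.324]
force: [4.1, 1.4, 3.5]
finger_gap: 0.001
```

```bash
python3 s.py;python3 go.py .582 -.002 .066
```

```text
t 16.0 q [-0.333  0.729  2.119  2.401  0.417  1.913] tcp [ 0.5473 -0.0069  0.128 ] gap 0.001 F [4.1 1.4 3.5]
x [-0.784 -0.081 -0.615] y [-0.112  0.994  0.012] z [ 0.61   0.078 -0.789] lean 37.95 tip [ 0.5915 -0.0012  0.0708]
P [ 0.5829 -0.0021  0.064 ] tcp [ 0.5473 -0.0069  0.128 ] F [4.1 1.4 3.5] t 16.0
world d [-0.0009  0.0001  0.002 ] tool d [-0.0005  0.0002 -0.0021]
unit world x->tool [-0.784 -0.112  0.61 ] z-> [-0.615  0.012 -0.789] y-> [-0.081  0.994  0.078]
```

Emit:
apply_moves(
  increments=[
    [[0.0059,0.0007,-0.0021,0]],
  ],
)

```text
t: 16.1
tcp_pos: [0.5434, -0.0068, 0.1281]
tool_rot: [-0.052, 0.943, 0.024, 0.329]
force: [2.5, 0.5, 12.8]
finger_gap: 0.001
```

Emit:
apply_moves(
  increments=[
    [[0.0059,0.0007,-0.0021,0]],
  ],
)

```text
t: 16.2
tcp_pos: [0.5392, -0.0066, 0.128]
tool_rot: [-0.052, 0.941, 0.024, 0.333]
force: [0.1, 0.9, 12.7]
finger_gap: 0.001
```

```bash
python3 s.py;python3 go.py .582 -.002 .066; python3 look.py 5
```

```text
t 16.2 q [-0.343  0.736  2.148  2.451  0.464  1.848] tcp [ 0.5392 -0.0066  0.128 ] gap 0.001 F [ 0.1  0.9 12.7]
x [-0.773 -0.082 -0.63 ] y [-0.114  0.993  0.011] z [ 0.625  0.08  -0.777] lean 39.03 tip [ 0.5845 -0.0008  0.0716]
P [ 0.576  -0.0017  0.0647] tcp [ 0.5392 -0.0066  0.128 ] F [ 0.1  0.9 12.7] t 16.2
world d [ 0.006  -0.0003  0.0013] tool d [-0.0054 -0.0009  0.0027]
unit world x->tool [-0.773 -0.114  0.625] z-> [-0.63   0.011 -0.777] y-> [-0.082  0.993  0.08 ]
```

View pics/look5.png

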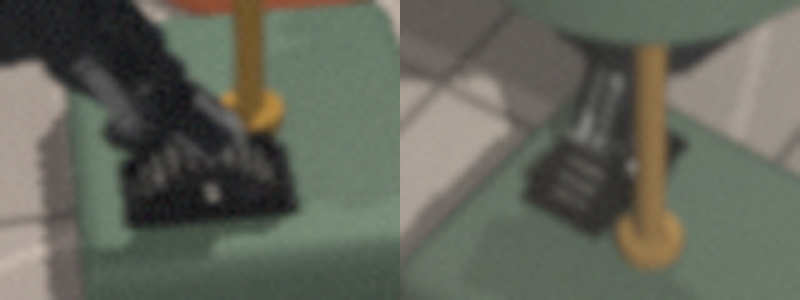

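Emit:
apply_moves(
  increments=[
    [[0.0072,0.0008,-0.003,0]],
  ],
)

```text
t: 16.4
tcp_pos: [0.5326, -0.0065, 0.1277]
tool_rot: [-0.052, 0.94, 0.024, 0.336]
force: [-1.1, 1.1, 8.1]
finger_gap: -0.0
```

Emit:
apply_moves(
  increments=[
    [[0.008,0.0008,-0.002,0]],
  ],
)

```text
t: 16.5
tcp_pos: [0.5254, -0.0062, 0.1257]
tool_rot: [-0.053, 0.939, 0.024, 0.339]
force: [-1.9, 1.8, 9.9]
finger_gap: -0.001
```

```bash
python3 s.py;python3 go.py .582 -.002 .066; python3 look.py 6
```

```text
t 16.5 q [-0.357  0.75   2.189  2.501  0.521  1.775] tcp [ 0.5254 -0.0062  0.1257] gap -0.001 F [-1.9  1.8  9.9]
x [-0.764 -0.083 -0.639] y [-0.116  0.993  0.009] z [ 0.634  0.081 -0.769] lean 39.74 tip [ 5.715e-01 -2.000e-04  6.980e-02]
P [ 0.5631 -0.0012  0.0628] tcp [ 0.5254 -0.0062  0.1257] F [-1.9  1.8  9.9] t 16.5
world d [ 0.0189 -0.0008  0.0032] tool d [-0.0164 -0.003   0.0095]
unit world x->tool [-0.764 -0.116  0.634] z-> [-0.639  0.009 -0.769] y-> [-0.083  0.993  0.081]
```

View pics/look6.png

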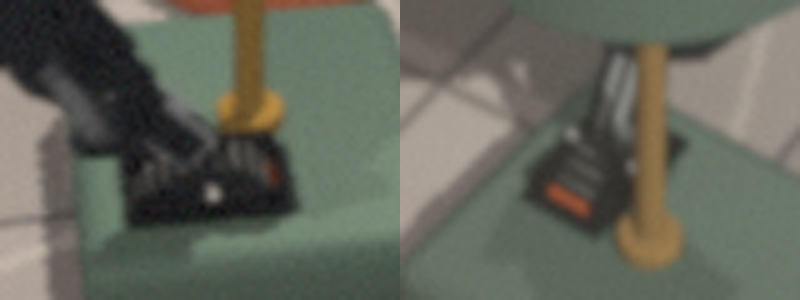

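Emit:
apply_moves(
  increments=[
    [[-0.0064,0,-0.0077,0],[-0.0064,0,-0.0077,0],[0,0,0,0]],
  ],
)

```text
t: 16.9
tcp_pos: [0.5167, -0.0052, 0.1422]
tool_rot: [-0.051, 0.943, 0.025, 0.328]
force: [0.8, -0.3, -0.4]
finger_gap: 0.001
```

```bash
python3 s.py;python3 go.py .586 -.002 .075; python3 look.py 7
```

```text
t 16.9 q [-0.359  0.696  2.197  2.43   0.464  1.854] tcp [ 0.5167 -0.0052  0.1422] gap 0.001 F [ 0.8 -0.3 -0.4]
x [-0.779 -0.08  -0.621] y [-0.113  0.993  0.014] z [ 0.616  0.081 -0.783] lean 38.43 tip [0.5614 0.0007 0.0853]
P [ 5.528e-01 -2.000e-04  7.850e-02] tcp [ 0.5167 -0.0052  0.1422] F [ 0.8 -0.3 -0.4] t 16.9
world d [ 0.0332 -0.0018 -0.0035] tool d [-0.0235 -0.0056  0.023 ]
unit world x->tool [-0.779 -0.113  0.616] z-> [-0.621  0.014 -0.783] y-> [-0.08   0.993  0.081]
```

View pics/look7.png

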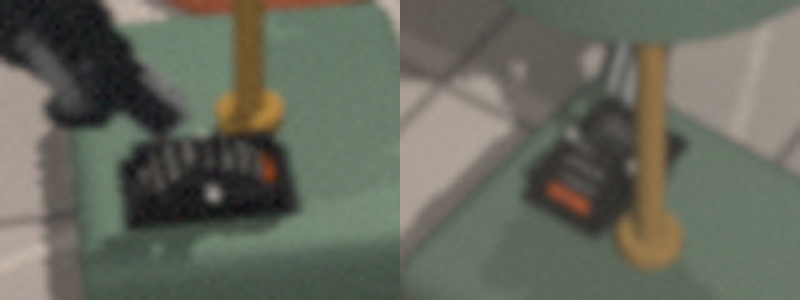

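```bash
cat > bar.py <<'E'
import sys
from h import *
yaw=np.radians(-3.1);Rz=Ro.from_euler('z',yaw).as_matrix();o=np.array([.602,.0415,0])
k=sys.argv[1]
for n in("side","scene"):
    p=cv2.imread(f"pics/{n}{k}.png").astype(int);b,g,r=p[...,0],p[...,1],p[...,2]
    u,v=proj(n,np.array([.575,-.002,.067]))[0]
    m=(r>g+35)&(r>b+35);vv,uu=np.where(m);s=(abs(uu-u-8)<26)&(abs(vv-v-8)<18) if n=="scene" else (abs(uu-u)<22)&(vv>v-8)&(vv<v+15)
    w=(r-g)[vv[s],uu[s]]
    if s.sum(): print(n,s.sum(),'orange',np.round(np.average(uu[s],weights=w),1),np.round(np.average(vv[s],weights=w),1))
    for c in (0,1,2,3):
        a=np.radians(15*c);X=Rz@np.array([-.025+.032*np.sin(a),-.045,.035+.032*np.cos(a)])+o
        print(n,c,np.round(proj(n,X)[0],1))
E
python3 bar.py 7
```

```text
side 14 orange 319.1 305.0
side 0 [306.  305.7]
side 1 [309.7 305.7]
side 2 [313.1 306.5]
side 3 [316.1 308. ]
scene 26 orange 317.6 263.3
scene 0 [324.1 251.6]
scene 1 [322.  253.9]
scene 2 [320.1 256.8]
scene 3 [318.5 259.8]
```

Run:
```python
from h import *
yaw=np.radians(-3.1);Rz=Ro.from_euler('z',yaw).as_matrix();o=np.array([.602,.0415,0])
out=[]
for n in("side","scene"):
    p=cv2.imread(f"pics/{n}7.png");u,v=proj(n,np.array([.575,-.002,.067]))[0].astype(int)
    x0,y0=u-20,v-18;c=cv2.resize(p[y0:y0+45,x0:x0+40],None,fx=10,fy=10,interpolation=cv2.INTER_CUBIC)
    c2=c.copy()
    f=lambda X:tuple(int(t) for t in (proj(n,Rz@np.array(X)+o)[0]-[x0,y0]+.5)*10)
    for k in range(-2,5):
        a=np.radians(15*k);q=[-.025+.032*np.sin(a),0,.035+.032*np.cos(a)]
        cv2.line(c2,f([q[0],-.057,q[2]]),f([q[0],-.033,q[2]]),(0,255,255) if k else (255,255,0),1)
    for y in(-.0585,-.0685,-.0315,-.0215):
        cv2.line(c2,f([-.058,y,.059]),f([.008,y,.059]),(255,0,255),1)
    out+= [c,c2]
cv2.imwrite('pics/ov7a.png',np.hstack(out[:2]));cv2.imwrite('pics/ov7b.png',np.hstack(out[2:]))
```

```text
(no output)
```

View pics/ov7a.png

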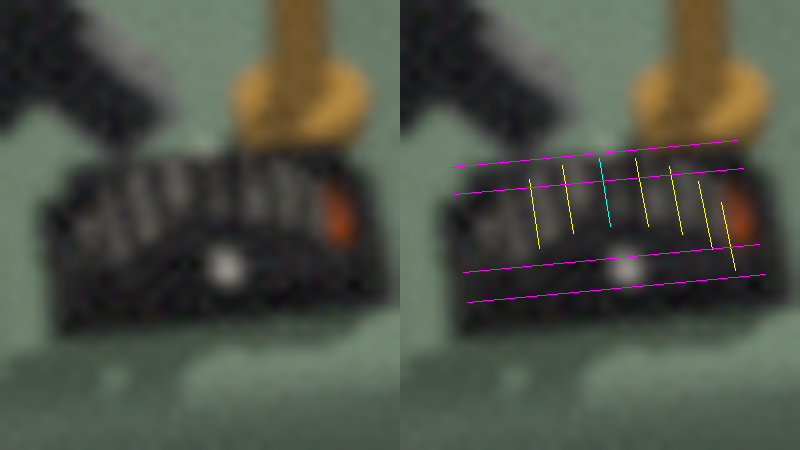

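View pics/ov7b.png

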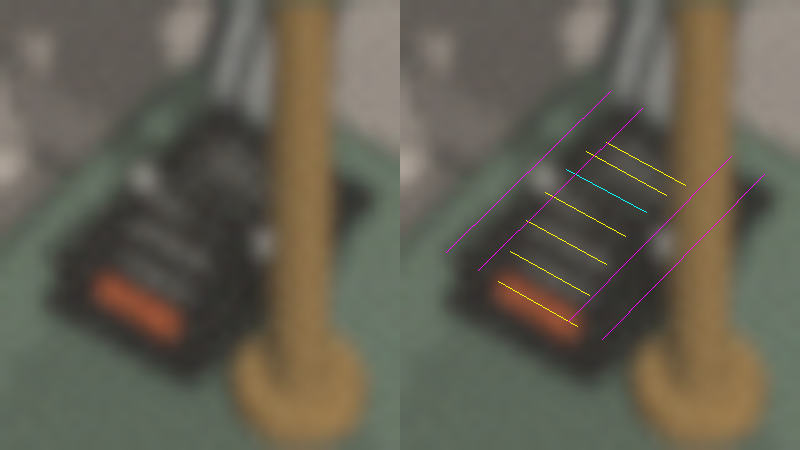

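Emit:
apply_moves(
  increments=[
    [[-0.006,-0.0014,0.006,0],[-0.006,-0.0014,0.006,0],[-0.006,-0.0014,0.006,0],[-0.005,-0.0014,0.005,0],[0,0,0,0]],
  ],
)

```text
t: 17.5
tcp_pos: [0.5522, -0.0073, 0.1347]
tool_rot: [-0.051, 0.944, 0.026, 0.326]
force: [-0.2, -0.2, 0.4]
finger_gap: 0.004
```

```bash
python3 s.py;python3 go.py .586 -.002 .067
```

```text
t 17.5 q [-0.332  0.714  2.106  2.354  0.401  1.966] tcp [ 0.5522 -0.0073  0.1347] gap 0.004 F [-0.2 -0.2  0.4]
x [-0.782 -0.08  -0.618] y [-0.113  0.993  0.015] z [ 0.613  0.082 -0.786] lean 38.17 tip [ 0.5967 -0.0014  0.0777]
P [ 0.588  -0.0023  0.0709] tcp [ 0.5522 -0.0073  0.1347] F [-0.2 -0.2  0.4] t 17.5
world d [-0.002   0.0003 -0.0039] tool d [0.004  0.0004 0.0018]
unit world x->tool [-0.782 -0.113  0.613] z-> [-0.618  0.015 -0.786] y-> [-0.08   0.993  0.082]
```

Emit:
apply_moves(
  increments=[
    [[0.006,0,0.0043,0]],
  ],
)

```text
t: 17.6
tcp_pos: [0.5511, -0.0075, 0.1282]
tool_rot: [-0.052, 0.943, 0.025, 0.327]
force: [0.6, -0.5, -0.0]
finger_gap: 0.002
```

Emit:
apply_moves(
  increments=[
    [[0.0045,0.0004,-0.0007,0]],
  ],
)

```text
t: 17.7
tcp_pos: [0.5493, -0.0076, 0.1268]
tool_rot: [-0.052, 0.942, 0.026, 0.33]
force: [4.6, 0.2, 6.4]
finger_gap: 0.004
```

```bash
python3 go.py .586 -.002 .067
```

```text
P [ 0.5857 -0.0025  0.0633] tcp [ 0.5493 -0.0076  0.1268] F [4.6 0.2 6.4] t 17.7
world d [0.0003 0.0005 0.0037] tool d [-0.0026  0.0005 -0.0027]
unit world x->tool [-0.776 -0.114  0.62 ] z-> [-0.625  0.014 -0.781] y-> [-0.081  0.993  0.082]
```

Emit:
apply_moves(
  increments=[
    [[0.006,0.0008,-0.0035,0]],
  ],
)

```text
t: 17.8
tcp_pos: [0.5447, -0.0075, 0.1274]
tool_rot: [-0.052, 0.941, 0.026, 0.334]
force: [1.3, 1.6, 9.5]
finger_gap: 0.001
```

Emit:
apply_moves(
  increments=[
    [[0.0067,0.0008,-0.0028,0]],
  ],
)

```text
t: 17.9
tcp_pos: [0.5397, -0.0074, 0.1276]
tool_rot: [-0.053, 0.939, 0.026, 0.339]
force: [4.5, 1.8, 8.2]
finger_gap: 0.001
```

```bash
python3 go.py .586 -.002 .067;python3 look.py 8; python3 bar.py 8 | grep orange
```

```text
P [ 0.5773 -0.0021  0.0647] tcp [ 0.5397 -0.0074  0.1276] F [4.5 1.8 8.2] t 17.9
world d [0.0087 0.0001 0.0023] tool d [-0.0081 -0.0008  0.0038]
unit world x->tool [-0.764 -0.117  0.634] z-> [-0.64   0.013 -0.769] y-> [-0.082  0.993  0.084]
side 29 orange 317.1 305.8
scene 31 orange 319.4 259.5
```

View pics/look8.png

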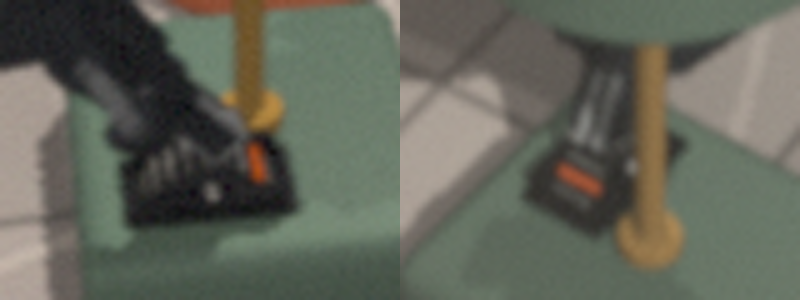

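Emit:
apply_moves(
  increments=[
    [[0.0075,0.0009,-0.0034,0]],
  ],
)

```text
t: 18.1
tcp_pos: [0.5327, -0.0074, 0.1274]
tool_rot: [-0.053, 0.938, 0.026, 0.342]
force: [-0.6, 1.1, 5.0]
finger_gap: 0.002
```

Emit:
apply_moves(
  increments=[
    [[0.0079,0.0009,-0.0021,0]],
  ],
)

```text
t: 18.2
tcp_pos: [0.5258, -0.0071, 0.1256]
tool_rot: [-0.054, 0.937, 0.026, 0.345]
force: [-1.7, 1.1, 8.7]
finger_gap: 0.001
```

```bash
python3 s.py; python3 go.py .586 -.002 .067;python3 look.py 9; python3 bar.py 9 | grep orange
```

```text
t 18.2 q [-0.363  0.755  2.194  2.503  0.543  1.764] tcp [ 0.5258 -0.0071  0.1256] gap 0.001 F [-1.7  1.1  8.7]
x [-0.756 -0.083 -0.649] y [-0.119  0.993  0.011] z [ 0.644  0.085 -0.761] lean 40.48 tip [ 0.5725 -0.0009  0.0704]
P [ 0.5642 -0.0018  0.0633] tcp [ 0.5258 -0.0071  0.1256] F [-1.7  1.1  8.7] t 18.2
world d [ 0.0218 -0.0002  0.0037] tool d [-0.0189 -0.0027  0.0112]
unit world x->tool [-0.756 -0.119  0.644] z-> [-0.649  0.011 -0.761] y-> [-0.083  0.993  0.085]
side 32 orange 313.0 304.7
scene 17 orange 321.1 253.5
```

View pics/look9.png

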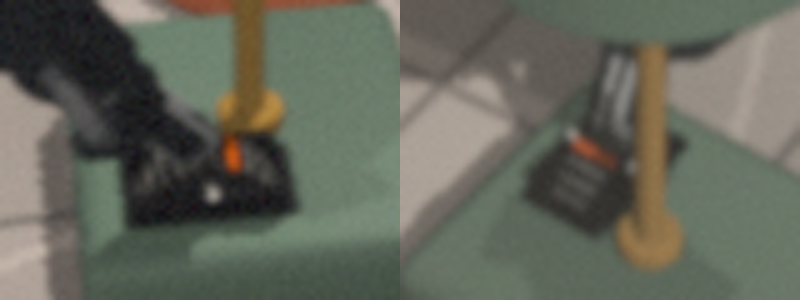

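Emit:
apply_moves(
  increments=[
    [[-0.0064,0,-0.0077,0],[-0.0064,0,-0.0077,0],[0,0,0,0]],
  ],
)

```text
t: 18.6
tcp_pos: [0.5192, -0.0067, 0.1444]
tool_rot: [-0.052, 0.939, 0.026, 0.338]
force: [-0.7, -0.3, 0.7]
finger_gap: 0.002
```

```bash
python3 s.py;python3 go.py .582 -.002 .073; python3 look.py 10;python3 bar.py 10
```

```text
t 18.6 q [-0.366  0.698  2.2    2.435  0.49   1.841] tcp [ 0.5192 -0.0067  0.1444] gap 0.002 F [-0.7 -0.3  0.7]
x [-0.766 -0.08  -0.638] y [-0.116  0.993  0.014] z [ 0.632  0.085 -0.77 ] lean 39.64 tip [ 5.651e-01 -5.000e-04  8.850e-02]
P [ 0.5567 -0.0014  0.0815] tcp [ 0.5192 -0.0067  0.1444] F [-0.7 -0.3  0.7] t 18.6
world d [ 0.0253 -0.0006 -0.0085] tool d [-0.0139 -0.0036  0.0225]
unit world x->tool [-0.766 -0.116  0.632] z-> [-0.638  0.014 -0.77 ] y-> [-0.08   0.993  0.085]
side 30 orange 311.9 304.6
side 0 [306.  305.7]
side 1 [309.7 305.7]
side 2 [313.1 306.5]
side 3 [316.1 308. ]
scene 18 orange 320.9 253.5
scene 0 [324.1 251.6]
scene 1 [322.  253.9]
scene 2 [320.1 256.8]
scene 3 [318.5 259.8]
```

View pics/look10.png

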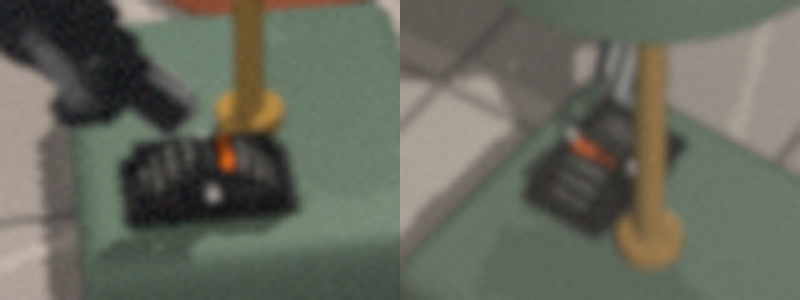

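Emit:
apply_moves(
  increments=[
    [[-0.005,-0.001,0.007,0],[-0.005,-0.001,0.007,0],[-0.003,-0.001,0.006,0],[0,0,0,0]],
  ],
)

```text
t: 19.1
tcp_pos: [0.5438, -0.0071, 0.1339]
tool_rot: [-0.052, 0.94, 0.027, 0.336]
force: [0.1, 0.1, -0.2]
finger_gap: -0.003
```

```bash
python3 s.py;python3 go.py .580 -.002 .065
```

```text
t 19.1 q [-0.343  0.723  2.137  2.413  0.454  1.891] tcp [ 0.5438 -0.0071  0.1339] gap -0.003 F [ 0.1  0.1 -0.2]
x [-0.769 -0.079 -0.635] y [-0.115  0.993  0.016] z [ 0.629  0.085 -0.773] lean 39.42 tip [ 0.5895 -0.0009  0.0778]
P [ 0.5811 -0.0018  0.0709] tcp [ 0.5438 -0.0071  0.1339] F [ 0.1  0.1 -0.2] t 19.1
world d [-0.0011 -0.0002 -0.0059] tool d [ 0.0046 -0.0002  0.0038]
unit world x->tool [-0.769 -0.115  0.629] z-> [-0.635  0.016 -0.773] y-> [-0.079  0.993  0.085]
```

Emit:
apply_moves(
  increments=[
    [[0.0046,0,0.0038,0]],
  ],
)

```text
t: 19.2
tcp_pos: [0.5433, -0.0071, 0.1281]
tool_rot: [-0.052, 0.94, 0.027, 0.337]
force: [0.5, -0.4, -0.2]
finger_gap: -0.0
```

Emit:
apply_moves(
  increments=[
    [[0.0044,0.0005,-0.001,0]],
  ],
)

```text
t: 19.3
tcp_pos: [0.5417, -0.0071, 0.1272]
tool_rot: [-0.052, 0.938, 0.027, 0.341]
force: [3.9, 1.5, 8.2]
finger_gap: 0.0
```

Emit:
apply_moves(
  increments=[
    [[0.0052,0.0007,-0.002,0]],
  ],
)

```text
t: 19.4
tcp_pos: [0.539, -0.0071, 0.127]
tool_rot: [-0.053, 0.936, 0.027, 0.346]
force: [1.9, 1.5, 8.6]
finger_gap: -0.001
```

```bash
python3 go.py .580 -.002 .065; python3 look.py 11; python3 bar.py 11|grep ora
```

```text
P [ 0.5775 -0.0017  0.0647] tcp [ 0.539  -0.0071  0.127 ] F [1.9 1.5 8.6] t 19.4
world d [ 0.0025 -0.0003  0.0003] tool d [-0.002  -0.0006  0.0014]
unit world x->tool [-0.755 -0.117  0.645] z-> [-0.65   0.014 -0.759] y-> [-0.08   0.993  0.087]
side 11 orange 313.1 304.1
```

View pics/look11.png

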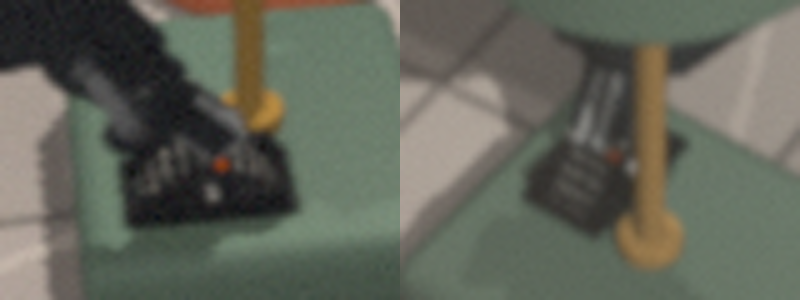

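Emit:
apply_moves(
  increments=[
    [[0.0065,0.0008,-0.003,0]],
  ],
)

```text
t: 19.6
tcp_pos: [0.5334, -0.007, 0.1268]
tool_rot: [-0.053, 0.935, 0.027, 0.349]
force: [1.5, 1.7, 6.6]
finger_gap: -0.001
```

```bash
python3 go.py .580 -.002 .065; python3 look.py 12; python3 bar.py 12|grep ora
```

```text
P [ 0.5723 -0.0015  0.0648] tcp [ 0.5334 -0.007   0.1268] F [1.5 1.7 6.6] t 19.6
world d [ 0.0077 -0.0005  0.0002] tool d [-0.0059 -0.0014  0.0048]
unit world x->tool [-0.75  -0.118  0.651] z-> [-0.656  0.013 -0.754] y-> [-0.081  0.993  0.088]
side 10 orange 313.3 302.8
scene 1 orange 328.0 253.0
```

View pics/look12.png

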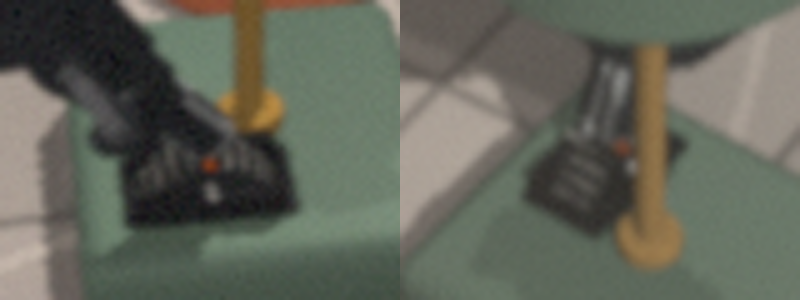

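Emit:
apply_moves(
  increments=[
    [[-0.0064,0,-0.0077,0],[-0.0064,0,-0.0077,0],[0.015,0,-0.025,0],[0.015,0,-0.025,0],[0,0,0,0]],
  ],
)

```text
t: 20.2
tcp_pos: [0.4741, -0.0137, 0.1646]
tool_rot: [-0.053, 0.936, 0.027, 0.348]
force: [-0.7, 0.5, 0.5]
finger_gap: 0.001
```

```bash
python3 s.py; python3 look.py 13;python3 bar.py 13; sed -i "s/{n}7.png/{n}13.png/; s/ov7/ov13/g" /dev/null
python3 - <<'E'
from h import *
out=[]
for n in("side","scene"):
    p=cv2.imread(f"pics/{n}13.png");u,v=proj(n,np.array([.575,-.002,.067]))[0].astype(int)
    out.append(cv2.resize(p[v-18:v+27,u-20:u+20],None,fx=10,fy=10,interpolation=cv2.INTER_CUBIC))
cv2.imwrite('pics/z13.png',np.hstack(out))
E
```

```text
t 20.2 q [-0.444  0.658  2.319  2.432  0.581  1.757] tcp [ 0.4741 -0.0137  0.1646] gap 0.001 F [-0.7  0.5  0.5]
x [-0.752 -0.079 -0.654] y [-0.118  0.993  0.015] z [ 0.648  0.088 -0.757] lean 40.84 tip [ 0.5212 -0.0073  0.1097]
side 26 orange 309.6 303.5
side 0 [306.  305.7]
side 1 [309.7 305.7]
side 2 [313.1 306.5]
side 3 [316.1 308. ]
scene 0 [324.1 251.6]
scene 1 [322.  253.9]
scene 2 [320.1 256.8]
scene 3 [318.5 259.8]sed: couldn't edit /dev/null: not a regular file
```

View pics/z13.png

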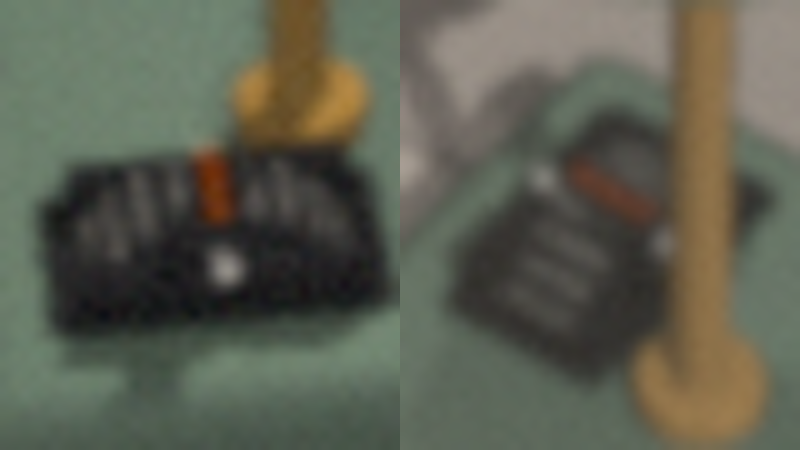

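Emit:
apply_moves(
  increments=[
    [[0.015,0,-0.02,0],[0.015,0,-0.02,0],[0,0,0,0]],
  ],
)

```text
t: 20.6
tcp_pos: [0.4321, -0.0217, 0.1744]
tool_rot: [-0.055, 0.934, 0.026, 0.353]
force: [-0.9, -0.5, -0.8]
finger_gap: -0.002
```

```bash
python3 s.py; python3 look.py 14;python3 bar.py 14|grep ora
python3 - <<'E'
from h import *
for n in("scene","side"):
  a=cv2.cvtColor(cv2.imread(f"pics/{n}0.png"),6).astype(np.float32);b=cv2.cvtColor(cv2.imread(f"pics/{n}14.png"),6).astype(np.float32)
  for nm,X,h in(("shade",[.602,.041,.34],30),("bowl",[.63,-.19,.03],22) ,("lid",[.66,.24,.03],22)):
    u,v=proj(n,np.array(X))[0].astype(int);sl=np.s_[v-h:v+h,u-h:u+h]
    s=cv2.phaseCorrelate(a[sl],b[sl],cv2.createHanningWindow((2*h,2*h),cv2.CV_32F));print(n,nm,(u,v),np.round(s[0],2),round(s[1],2))
E
```

```text
t 20.6 q [-0.538  0.658  2.432  2.434  0.683  1.635] tcp [ 0.4321 -0.0217  0.1744] gap -0.002 F [-0.9 -0.5 -0.8]
x [-0.745 -0.084 -0.662] y [-0.12   0.993  0.009] z [ 0.656  0.086 -0.75 ] lean 41.43 tip [ 0.4797 -0.0154  0.12  ]
side 26 orange 309.5 303.5
scene shade (np.int64(333), np.int64(176)) [-0.07  0.69] 0.92
scene bowl (np.int64(250), np.int64(244)) [0.3  0.44] 1.09
scene lid (np.int64(394), np.int64(331)) [0.7  0.56] 1.14
side shade (np.int64(312), np.int64(184)) [-0.01 -0.17] 0.71
side bowl (np.int64(350), np.int64(378)) [0.7  0.35] 1.07
side lid (np.int64(322), np.int64(257)) [0.43 0.52] 1.08
```

View pics/side14.png

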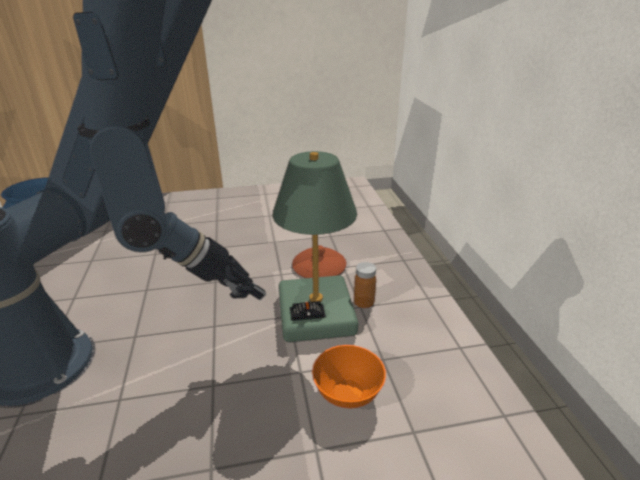

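```bash
python3 -c "
from station import manip
print(manip.sense()['t'],manip.sign_off())"
```

```text
the job is handed in; nothing more can be done
20.7 None
```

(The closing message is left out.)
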